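# Vent the air filter unit and hold its bayonet filter cap locked

### The job

Vent the compressed-air filter unit: twist its spring-loaded vent knob clockwise (seen from above) all the way to its stop, then let go so that it springs back. Then take the winged filter cap from the steel tray, push it into the unit's slotted socket until its flange is flush on the socket plate, and twist it clockwise about a quarter turn to its stop. Finish while still gripping the cap and holding it pressed fully home and turned to the stop against its springs (it springs back if let go), and leave the round plug and the probe in the tray, and the dish and the jar between tray and unit, where they are.

Things in the scene. Friction and masses are not known exactly. Their poses are not given: they have to be found in the camera images.
- cap: filter cap, loose, upright on the tray: white plastic, 48 mm tall, about 110 g. Foot: round spigot 24 mm wide, 17 mm long, with two lugs (a bar 40 mm over the tips along x, 10 wide, 7 tall, at the very bottom). Above it a flange, 48 mm diameter, 5 mm thick (17 to 22 mm up). Origin: centre of the foot's underside, z up. Half a turn about z makes no difference.
- cap_wing (a point): middle of the top edge of the cap's grip, 48 mm above its foot: an upright wing on the flange, 46 mm long along x, 14 mm thick along y, 26 mm tall (22 to 48 mm above the foot). The wing lies exactly over the lugs; axes as the cap's.
- unit: air filter unit: white housing fixed on the work surface, 160 mm (x) by 220 mm (y), top 80 mm high. Origin: centre of its underside, z up. On its top, the socket 55 mm to +y of the centre, the vent knob 55 mm to -y, a small flat gauge (86 mm high) at +x.
- socket (a point): centre of the socket's mouth, level with its steel plate's top, 82 mm above the work surface. The plate is a lip 6 mm thick with a round opening 28 mm wide crossed by a slot 44 x 14 mm along this point's x; z up. The cap's lugs go in along the slot (either way round). Fully home, the cap's flange lies on the plate and its foot is 17 mm below this point.
- seat_turn (a joint): turn of the sprung carrier whose forks (14 mm wide) take the lugs: 0 at rest, in line with the slot; grows clockwise seen from above to the stop at 1.35 rad. Spring back: 0.03 N m at rest, 0.14 at the stop. With some 0.1 rad of play the cap turns about 1.45 rad to reach it. Lugs can turn under the lip once the foot is over 13 mm down.
- seat_press (a joint): how far (m) the carrier is pressed down: 0 at rest (the cap's foot meets it 10 mm below the mouth), 0.007 with the flange flush. Spring: 5 N at rest, 8.5 N at flush. Turned under the lip, the cap still rises 4 mm if not kept pressed.
- vent_grip (a point): middle of the top edge of the vent knob's bar, on its axis, 117 mm above the work surface; same unit, 110 mm from the socket along the socket's -y. Grey plastic: low disc 44 mm wide, on it an upright bar 46 mm long along x, 14 mm thick along y, 27 mm tall. The point turns with the knob; at rest its axes are parallel to the socket's.
- vent (a joint): turn of the vent knob: 0 at rest, grows clockwise seen from above to its stop at 1.2 rad. A spring turns it back to 0 when let go: 0.024 N m at rest, 0.096 at the stop.
- tray: fixed steel tray, 170 x 240 mm, rim 14 mm high, floor 3 mm thick. Origin: centre of its underside, x across the short side. The cap, the round plug and the probe stand or lie in it.
- round_plug: bystander, to be left alone: plain round blanking plug, 34 mm diameter, 18 mm tall, no wing; stands on the tray. Origin: centre of its underside
- probe: bystander, to be left alone: thin steel hand instrument lying on the tray, about 140 mm long, 8 mm thick. Origin: on its underside near the middle; x along it
- dish: bystander, to be left alone: small open glass dish, 48 mm across, 22 mm tall, between tray and unit. Origin: centre of its underside
- jar: bystander, to be left alone: small amber jar with lid, 48 mm diameter, 50 mm tall, between tray and unit. Origin: centre of its underside
Not all that is in view belongs to the job. Leave any green look-alike of the cap alone.

How it is judged (in metres and radians):
On the way, in this order (a step that is already met when the one before it is completed fails the run):
1. the vent knob is twisted to its stop (value of joint vent above 1 rad), for 0.1 s.
2. the vent knob is let go and has sprung back (value of joint vent below 0.12 rad), for 0.2 s.
3. the cap's lugs are in the socket's slot (horizontal distance between cap and socket below 0.004 m and angle between the z axis of cap and the z axis of socket, either way round below 0.1 rad and z of cap in the frame of socket below -0.008 m), for 0.1 s.
At the end, for the whole second after the job is handed in: The fingers grip the cap (contact over 2 N); its foot is at least 14.5 mm below the socket's top (flush is 17), within 4 mm of the socket's axis and 0.1 rad of upright; the carrier is pressed over 5 mm and turned over 1.15 rad (stop at 1.35); the vent knob is back within 0.15 rad of rest (horizontal distance between cap and socket below 0.004 m and angle between the z axis of cap and the z axis of socket, either way round below 0.1 rad and z of cap in the frame of socket below -0.0145 m and value of joint seat_turn above 1.15 rad and value of joint seat_press above 0.005 m and contact force between the fingers and cap above 2 N and value of joint vent below 0.15 rad); the arm keeps its last pose, push and grip.
It fails at once if a bystander is moved by more than 40 mm (distance of any of round_plug, probe, dish, jar from where it was at the start of the episode above 0.04 m).
It also fails if it takes over 54 s, if anything falls off the work surface, if the arm or the gripper's body presses on something with over 40 N, if the wrist force passes 120 N, or if a joint passes its speed limit or range.

### The arm

A 7-joint arm with a two-finger parallel gripper is mounted at the origin on the work surface. World frame = base frame: x ahead of the robot, y to its left, z up, the work surface at z = 0. Lengths are in mm, angles in rad, forces in N, time in s.
With the tool pointing down it reaches from about 425 to 875 mm from the base axis. Payload 8.4 kg.
Tool frame: the origin (TCP) lies at the very end of the fingers, on their centre line; the grasp point (between the pads) lies env.grip_depth behind it (env.grip_depth is the distance from the TCP to the grasp point, in mm); x points along the fingers, y is the direction in which the jaws open and shut, and the axes are right-handed (so a half turn about x gives the same grasp; the last joint's range is limited). The gripper opens to 87 mm and grips with 3 to 60 N. Pads are 19 mm wide; open, the fingers measure 117 mm over their backs; the gripper's body (75 mm by 190 mm) begins 51 mm behind the grasp point.
Start: joints at [1.099, 0.333, 0.04, 1.465, -0.013, 1.343, -0.059], TCP at [236.722, -605.33, 190.646] pointing down, gripper open.
Joint ranges: [-2.58, 2.58], [-0.38, 2.09], [-1.3, 1.39], [0.25, 2.4], [-1.5, 4.64], [0.08, 2.09], [-2.65, 2.65]. Speed limits (rad/s): [2.22, 2.22, 2.79, 2.79, 3.14, 3.14, 3.14].

### API

Orientations are given as a rotation vector (axis times angle).
In Python, from rig import env gives the robot as it stands.
- The arm moves only by the shell command python3 -m jog 'ROWS'. ROWS is a JSON object of lists of equal length, an entry for each row: "gripper": the opening, from 0 (shut) to 1 (fully open); "delta_pos": the shift along the tool's x, y, z in cm, a list of three; "twist": the turn about the tool's x in degrees. A call has 1 to 20 rows; each row shifts and turns the commanded pose from where the row before left it, along the tool's axes as they then stand; what a row does not reach is not made up. A row lasts 1/12 s, in which the tool goes at most 41.7 mm and 7.16 degrees, less where a joint would pass 70% of its speed; a pose out of reach is approached as far as the arm can. A call is refused whole if a number of a shift passes 4.17 or a number of a turn 7.16, either way. A call with a gripper value outside its range is refused whole. The fingers move at their own pace and stop on an object; the grip force is fixed at half the most. Time passes only in rows, so rows that do not move let the fingers close. It gives the time, the measured TCP pose, the force and the opening at its end, in the units of the state.
- env.get_obs(): the state, without advancing time (a new reading comes with each control period).
- env.snapshot(name): name is "scene" or "top" or "wrist"; returns the picture (400x640x3 uint8, red, green, blue); there is no depth.
- env.camera_info(name): a dict with "fx", "fy", "cx", "cy" (pixels), "k1" (the pictures are not rectified: a ray, as slopes to the right and down, at radius r is drawn at 1 + k1 r^2 times it, then the intrinsics apply), "world_to_cam" (4x4, takes a point from world to camera coordinates). Camera axes: x right, y down, z forward; pixel columns grow to the right and rows downward; lengths in mm; the calibration is good to about 2 mm. A picture is of the moment at which its call begins: read the wrist's pose just before it. camera_info takes no time and is no camera call; for the wrist camera it gives the pose at the moment of the call.
- env.close_job(): hands the job in, once; it reports no verdict.
The state is a dict: "time_s": time; "joints": joint angles; "joint_vel": joint speeds; "joint_torque": joint torques, N m; "position": TCP position; "ee_rot": TCP orientation; "force": force on the tool from outside, world axes, zero at the start; "ft_torque": the same for the moment, N m; "gripper_width": finger opening in mm.
Only numpy, scipy, OpenCV 4.12 (cv2) and the standard library are available. Lean on these libraries where they do the work, as an engineer would, in place of code of your own. Each camera call takes 0.05 s, during which the arm holds its last target.

## Working session

There is one attempt and no reset: what is moved stays moved. The work goes in short steps, Python scripts to look and compute and a shell command to move; the robot and the scene stay as the last step left them, time stands still between calls to the robot, and variables do not carry over. Pictures are saved under pics/ and viewed, and the job is handed in when it is done.

```bash
mkdir -p pics; ls
python3 - <<'E'
from rig import env
import cv2
o=env.get_obs(); print(o['time_s'],o['position'],o['ee_rot'],o['force'],o['gripper_width'],env.grip_depth)
for n in ['scene','top','wrist']:
    i=env.camera_info(n); print(n,i)
    cv2.imwrite(f'pics/{n}0.png',env.snapshot(n)[:,:,::-1])
E
```

```text
pics
0.0 [ 236.49998826 -604.8990325   189.76433294] [ 2.01794034  0.38216507 -2.0187931 ] [-0.50999945 -0.33699916 -1.23180796] 87.3657743306503 18.700000000000003
scene {'fx': 437.56770702800793, 'fy': 437.56770702800793, 'cx': 317.58302025763373, 'cy': 195.16970142903443, 'k1': -0.011407370914035753, 'world_to_cam': array([[-8.39469884e-01,  5.43006879e-01, -2.08289083e-02,
         4.98725444e+02],
       [ 3.15371771e-01,  4.55622935e-01, -8.32435215e-01,
        -1.22907965e+02],
       [-4.42527920e-01, -7.05373143e-01, -5.53730773e-01,
         1.17856130e+03],
       [ 0.00000000e+00,  0.00000000e+00,  0.00000000e+00,
         1.00000000e+00]])}
top {'fx': 479.2643300177475, 'fy': 479.2643300177475, 'cx': 324.65621630973186, 'cy': 204.23147044814363, 'k1': -0.07344906057767223, 'world_to_cam': array([[-4.86638217e-03, -9.99546569e-01, -2.97148923e-02,
         4.50093591e+01],
       [-9.97538976e-01,  6.93077857e-03, -6.97707408e-02,
         5.96089294e+02],
       [ 6.99450519e-02,  2.93022322e-02, -9.97120388e-01,
         9.28131957e+02],
       [ 0.00000000e+00,  0.00000000e+00,  0.00000000e+00,
         1.00000000e+00]])}
wrist {'fx': 337.3443028465673, 'fy': 337.3443028465673, 'cx': 314.94849716008645, 'cy': 195.77871955698657, 'k1': -0.005345414107887557, 'world_to_cam': array([[ 3.65165874e-01, -9.30940869e-01, -1.72690079e-03,
        -6.49212800e+02],
       [-8.87035814e-01, -3.48505680e-01,  3.02838663e-01,
        -3.68401451e+01],
       [-2.82526723e-01, -1.09054522e-01, -9.53040273e-01,
         3.92683677e+02],
       [ 0.00000000e+00,  0.00000000e+00,  0.00000000e+00,
         1.00000000e+00]])}
```

View pics/top0.png

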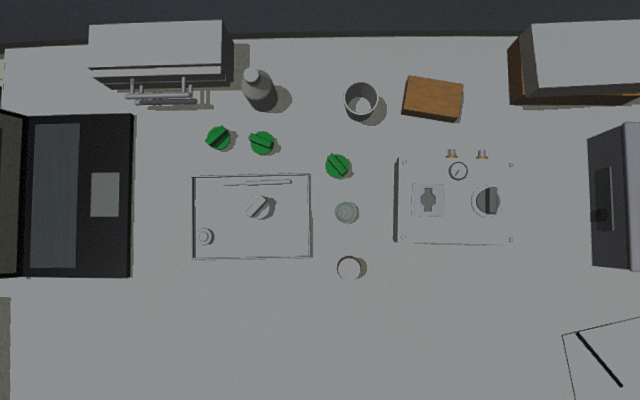

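View pics/scene0.png

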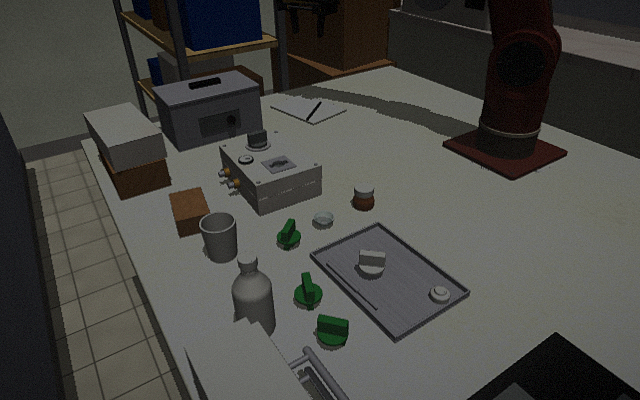

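View pics/wrist0.png

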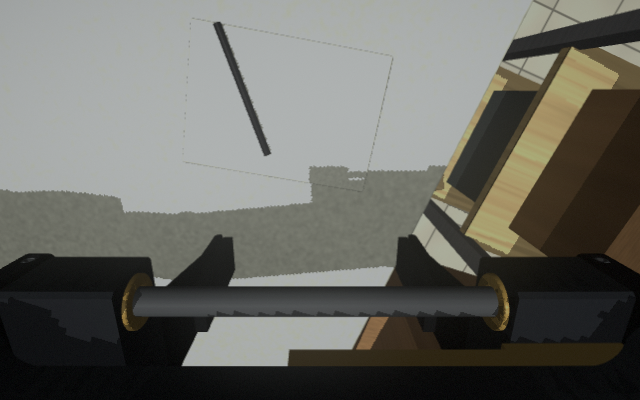

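The top view shows the socket at about (428,199), the knob at (488,200), the cap at (258,207), the plug at (204,236), the probe at (258,182), the dish at (346,212) and the jar at (348,267). The green look-alikes are above the tray. Next I'll measure these.

```bash
cat > h.py <<'E'
import numpy as np, cv2
from rig import env
def ray(n,uv,info=None):
    i=info or env.camera_info(n)
    K=np.array([[i['fx'],0,i['cx']],[0,i['fy'],i['cy']],[0,0,1.]])
    p=cv2.undistortPoints(np.array([[uv]],float),K,np.array([i['k1'],0,0,0,0.]))[0,0]
    T=np.array(i['world_to_cam']);R=T[:3,:3];t=T[:3,3]
    return -R.T@t, R.T@np.array([p[0],p[1],1])
def onz(n,uv,z,info=None):
    c,d=ray(n,uv,info); return c+d*(z-c[2])/d[2]
def proj(n,P,info=None):
    i=info or env.camera_info(n)
    K=np.array([[i['fx'],0,i['cx']],[0,i['fy'],i['cy']],[0,0,1.]])
    T=np.array(i['world_to_cam'])
    return cv2.projectPoints(np.array(P,float).reshape(-1,1,3),cv2.Rodrigues(T[:3,:3])[0],T[:3,3],K,np.array([i['k1'],0,0,0,0.]))[0][:,0]
E
python3 - <<'E'
import cv2
im=cv2.imread('pics/top0.png')
a=cv2.resize(im[150:255,385:520],None,fx=5.9,fy=5.7,interpolation=cv2.INTER_CUBIC)[:598,:798]
cv2.imwrite('pics/topu.png',cv2.resize(im[150:250,385:518],None,fx=6,fy=6,interpolation=cv2.INTER_CUBIC))
cv2.imwrite('pics/topt.png',cv2.resize(im[165:265,185:318],None,fx=6,fy=6,interpolation=cv2.INTER_CUBIC))
E
```

```text
(no output)
```

View pics/topu.png

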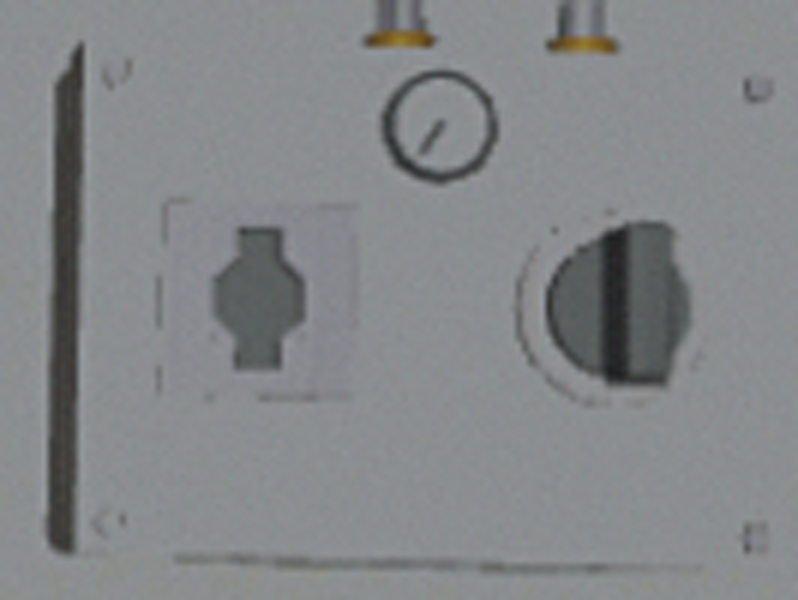

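View pics/topt.png

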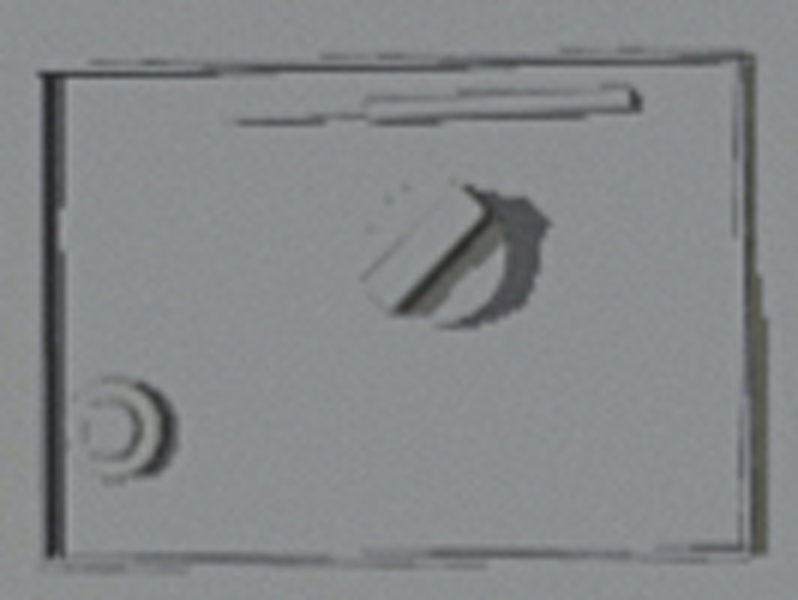

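Run:
```python
from h import *
f=lambda x,y,ox,oy:(ox+(x+.5)/6-.5,oy+(y+.5)/6-.5)
U=lambda x,y,z:onz('top',f(x,y,385,150),z).round(1)
T=lambda x,y,z:onz('top',f(x,y,185,165),z).round(1)
print('socket',U(259,299,82),'slot ends',U(260,227,82),U(258,370,82),'gauge',U(440,126,86))
print('knob',U(647,303,117),U(649,223,117),U(646,384,117))
print('unit corners screws',U(117,70,80),U(757,88,80),U(110,522,80),U(755,538,80))
k=[T(460,183,51),T(493,210,51),T(400,313,51),T(360,280,51)]
print('wing',k,np.mean(k,0))
print('flange low',T(460,327,25),'plug',T(108,425,21),'dish',onz('top',(346,212),22).round(1),'jar',onz('top',(348,267),50).round(1),'tray',T(45,73,14),T(750,55,14),T(752,552,14))
i=env.camera_info('wrist');o=env.get_obs()
T=i['world_to_cam'];c=-T[:3,:3].T@T[:3,3]
from scipy.spatial.transform import Rotation as R
r=R.from_rotvec(o['ee_rot']).as_matrix();print(r.round(3));print('cam in tool',(r.T@(c-o['position'])).round(1),(T[:3,:3]@r).round(2))
```

```text
socket [ 599.7 -151.2   82. ] slot ends [ 622. -152.   82.] [ 577.8 -150.5   82. ] gauge [ 652.6 -207.6   86. ]
knob [ 595.  -260.2  117. ] [ 618.8 -261.5  117. ] [ 570.9 -259.2  117. ]
unit corners screws [ 671.6 -108.9   80. ] [ 664.8 -308.8   80. ] [ 531.4 -104.4   80. ] [ 524.9 -303.7   80. ]
wing [array([612.8, 163.1,  51. ]), array([604. , 152.4,  51. ]), array([571.1, 182.4,  51. ]), array([581.8, 195.4,  51. ])] [592.425 173.325  51.   ]
flange low [567.5 167.1  25. ] plug [535.6 285.9  21. ] dish [580.6  -0.6  22. ] jar [474.2  -3.2  50. ] tray [654.8 311.2  14. ] [658.5  71.7  14. ] [492.9  71.5  14. ]
[[-0.001  0.364 -0.931]
 [ 0.001 -0.931 -0.364]
 [-1.    -0.001  0.   ]]
cam in tool [-194.5   -0.   -84.5] [[ 0.    1.   -0.  ]
 [-0.3   0.    0.95]
 [ 0.95  0.    0.3 ]]
```

```bash
python3 -m jog '{"gripper":[1,1,1,1,1,1,1,1,1,1,1,1,1,1,1,1],"delta_pos":[[0,-2.45,-2.48],[0,-2.45,-2.48],[0,-2.45,-2.48],[0,-2.45,-2.48],[0,-2.45,-2.48],[0,-2.45,-2.48],[0,-2.45,-2.48],[0,-2.45,-2.48],[0,0.07,-3.26],[0,0.07,-3.26],[0,0.07,-3.26],[0,0.07,-3.26],[0,0.07,-3.26],[0,0.07,-3.26],[0,0.07,-3.26],[0,0.07,-3.26]],"twist":[0,0,0,0,0,0,0,0,0,0,0,0,0,0,0,0]}'
python3 -m jog '{"gripper":[0.5,0.5,0.5,0.5,0.5,0.5,0.5,0.5,0.5,0.5,0.5,0.5,0.5,0.5,0.5,0.5,0.5,0.5,0.5,0.5],"delta_pos":[[0,0,0],[0,0,0],[0,0,0],[0,0,0],[0,0,0],[0,0,0],[0,0,0],[0,0,0],[0,0,0],[0,0,0],[0,0,0],[0,0,0],[0,0,0],[0,0,0],[0,0,0],[0,0,0],[0,0,0],[0,0,0],[0,0,0],[0,0,0]],"twist":[-7,-7,-7,-7,-7,-7,-7,-7,-7,-7,-7,-7,-7,-7,-7,-7,-7,-7,-7,-7]}'
python3 - <<'E'
from h import *
from scipy.spatial.transform import Rotation as R
o=env.get_obs();r=R.from_rotvec(o['ee_rot']).as_matrix();print(o['time_s'],o['position'],r.round(3),o['joints'])
cv2.imwrite('pics/wrist1.png',env.snapshot('wrist')[:,:,::-1])
E
```

```text
time_s: 1.48
position: [596.2, -260.1, 190.3]
ee_rot: [2.018, 0.381, -2.018]
force: [1.2, -0.0, -0.3]
gripper_width: 87.1
time_s: 3.15
position: [594.8, -260.8, 190.3]
ee_rot: [0.251, 1.557, -0.251]
force: [0.2, 0.4, 0.3]
gripper_width: 43.2
3.15 [ 594.79934663 -260.81684192  190.2948864 ] [[-0.001  0.314  0.949]
 [ 0.     0.949 -0.314]
 [-1.     0.    -0.001]] [ 0.83449481  0.40887215 -0.65939648  1.43663326  0.25046841  1.38164399
  1.41937439]
```

View pics/wrist1.png

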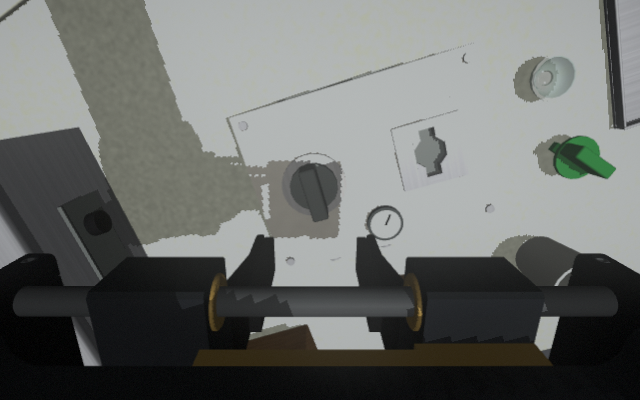

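Run:
```python
import cv2
im=cv2.imread('pics/wrist1.png')
a=cv2.resize(im[145:240,280:350],None,fx=6,fy=6,interpolation=cv2.INTER_CUBIC)
b=cv2.resize(im[110:205,400:460],None,fx=6,fy=6,interpolation=cv2.INTER_CUBIC)
cv2.imwrite('pics/w1z.png',cv2.convertScaleAbs(cv2.hconcat([a,b]),alpha=1.5))
```

```text
(no output)
```

View pics/w1z.png

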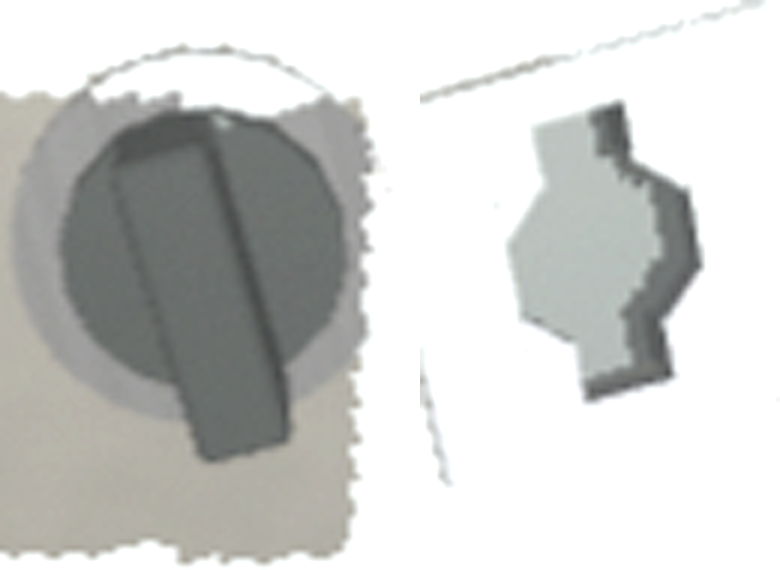

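Run:
```python
from h import *
def g(pts,ox,oy,z):
    P=np.array([onz('wrist',(ox+(x+.5)/6-.5,oy+(y+.5)/6-.5),z) for x,y in pts])
    a=(P[0]+P[1])/2;b=(P[2]+P[3])/2;d=b-a
    print(P.round(1).tolist(),'c',P.mean(0).round(1),'len',np.linalg.norm(d).round(1),'w',np.linalg.norm(P[1]-P[0]).round(1),'ang',np.degrees(np.arctan2(d[1],d[0])).round(1)); 
g([(115,163),(203,145),(290,437),(208,463)],280,145,117)
g([(115,125),(202,102),(252,377),(165,402)],400,110,82)
```

```text
[[573.1, -267.2, 117.0], [574.4, -255.1, 117.0], [618.5, -256.3, 117.0], [618.7, -268.5, 117.0]] c [ 596.2 -261.8  117. ] len 44.8 w 12.2 ang -1.6
[[577.4, -157.9, 82.0], [578.0, -145.0, 82.0], [621.4, -146.1, 82.0], [621.2, -159.7, 82.0]] c [ 599.5 -152.2   82. ] len 43.6 w 13.0 ang -1.9
```

```bash
python3 -m jog '{"gripper":[0.5,0.5,0.5,0.5,0.5,0.5,0.5,0.5],"delta_pos":[[0,0,0],[0,0,0],[0,0,0],[0,-0.07,0.12],[3,0,0],[3,0,0],[2.2,0,0],[1.5,0,0]],"twist":[-5.5,-5.5,-5.5,0,0,0,0,0]}'
python3 -m jog '{"gripper":[0.5,0.5,0,0,0,0,0,0],"delta_pos":[[0,0,0],[0,0,0],[0,0,0],[0,0,0],[0,0,0],[0,0,0],[0,0,0],[0,0,0]],"twist":[0,0,0,0,0,0,0,0]}'
python3 - <<'E'
from h import *
from scipy.spatial.transform import Rotation as R
o=env.get_obs();r=R.from_rotvec(o['ee_rot']).as_matrix();print(o['time_s'],o['position'],r[:,1],o['force'],o['ft_torque'],o['gripper_width'],o['joints'])
E
```

```text
time_s: 3.87
position: [594.9, -261.3, 90.7]
ee_rot: [0.035, 1.573, -0.033]
force: [0.4, -0.8, 0.1]
gripper_width: 43.8
time_s: 4.53
position: [596.3, -261.6, 94.0]
ee_rot: [0.029, 1.57, -0.03]
force: [0.6, -1.2, 0.5]
gripper_width: 11.5
4.5333 [ 596.3206138  -261.57592783   93.95880918] [ 3.76011578e-02  9.99292808e-01 -1.93735478e-04] [ 0.57330298 -1.2392963   0.53894894] [ 0.10459814 -0.13489659  0.01706683] 11.5158965860456 [ 0.85624198  0.48886341 -0.68545467  1.54930894  0.3223922   1.21875697
  1.64956024]
```

```bash
python3 -m jog '{"gripper":[0,0,0,0,0,0,0,0,0,0,0,0,0,0,0,0,0],"delta_pos":[[0,0,0],[0,0,0],[0,0,0],[0,0,0],[0,0,0],[0,0,0],[0,0,0],[0,0,0],[0,0,0],[0,0,0],[0,0,0],[0,0,0],[0,0,0],[0,0,0],[0,0,0],[0,0,0],[0,0,0]],"twist":[0,5,5,5,5,5,5,5,5,5,5,5,5,5,2,0,0]}'
python3 - <<'E'
from h import *
from scipy.spatial.transform import Rotation as R
o=env.get_obs();r=R.from_rotvec(o['ee_rot']).as_matrix();print(o['time_s'],o['position'],np.degrees(np.arctan2(r[1,1],r[0,1])),o['force'],o['ft_torque'],o['gripper_width'],o['joints'])
cv2.imwrite('pics/wrist2.png',env.snapshot('wrist')[:,:,::-1])
E
```

```text
time_s: 5.95
position: [596.2, -261.4, 93.7]
ee_rot: [0.936, 1.36, -0.936]
force: [0.3, 0.2, 0.6]
gripper_width: 0.6
5.95 [ 596.21813304 -261.42978394   93.66031456] 20.947676986193247 [0.29273299 0.19828883 0.59613833] [-0.03605943 -0.10769692 -0.00620408] 0.6007764028998619 [ 0.70428213  0.44250679 -0.47226734  1.55781833  0.21122579  1.19232095
  0.55833309]
```

View pics/wrist2.png

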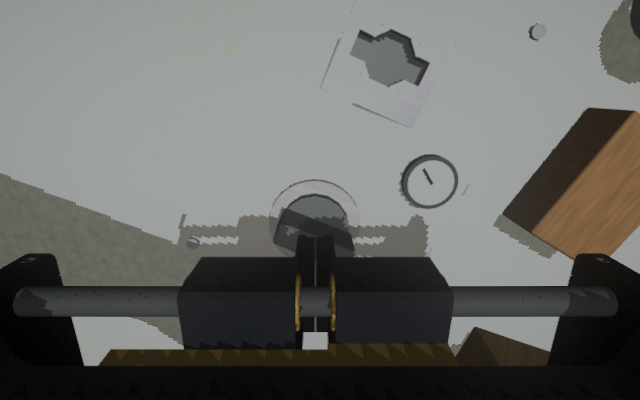

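Run:
```python
from h import *
from scipy.spatial.transform import Rotation as R
o=env.get_obs();r=R.from_rotvec(o['ee_rot']).as_matrix();p=o['position']
i=env.camera_info('wrist');T=i['world_to_cam'];c=-T[:3,:3].T@T[:3,3];print('cam in tool',(r.T@(c-p)).round(1),c)
print(proj('wrist',[p,p+[0,0,18.7],[596,-261.5,117],[596,-261.5,90],[599.6,-151.7,82]]))
for n in ['top','scene']:
    print(n,proj(n,[p,[596,-261.5,117]]))
    cv2.imwrite(f'pics/{n}2.png',env.snapshot(n)[:,:,::-1])
im=cv2.imread('pics/wrist2.png')
cv2.imwrite('pics/w2z.png',cv2.resize(im[170:350,220:420],None,fx=3.3,fy=3.3,interpolation=cv2.INTER_CUBIC))
s=cv2.imread('pics/scene2.png');cv2.imwrite('pics/s2z.png',cv2.resize(s[80:230,180:360],None,fx=4,fy=4,interpolation=cv2.INTER_CUBIC))
```

```text
cam in tool [-194.4    0.5  -83.9] [ 566.6975603 -182.8492458  288.0894578]
[[313.67361848 229.43379845]
 [313.58385307 242.45753276]
 [313.16535336 246.0474552 ]
 [313.34308519 227.11879363]
 [388.45900945  56.58394479]]
top [[489.04438733 200.40419075]
 [493.14374313 199.50307933]]
scene [[256.73801357 140.05285143]
 [255.84332259 131.12380288]]
```

View pics/w2z.png

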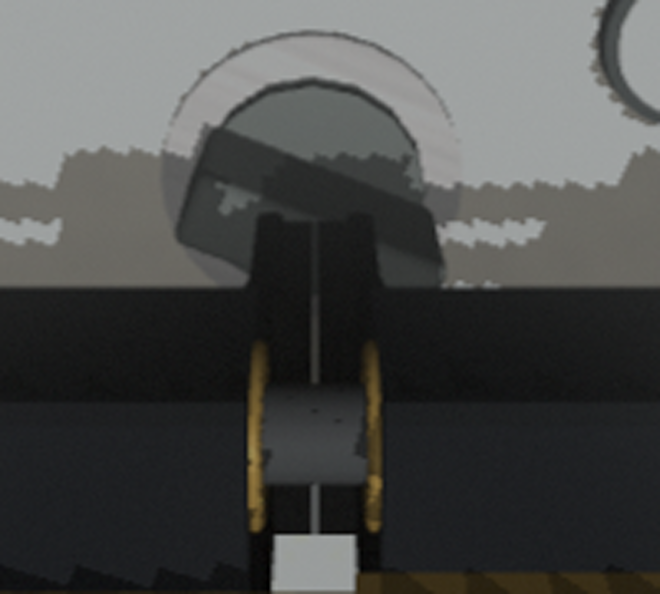

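View pics/s2z.png

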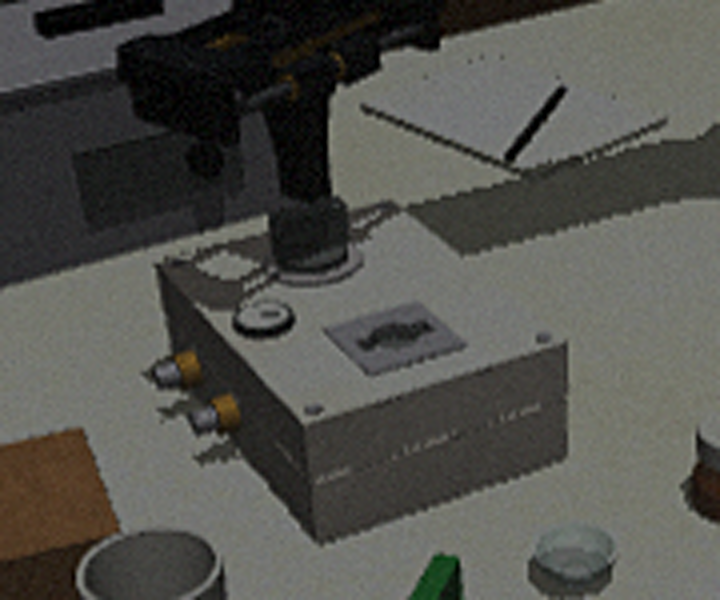

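The fingers closed to 0.6 mm and the knob is still at rest. In both views the fingertips sit near the bar's top, about 24 mm above the reported TCP. I'll reopen, turn back, and check how far the real fingertips are from the reported TCP.

```bash
python3 -m jog '{"gripper":[0.5,0.5,0.5,0.5,0.5,0.5,0.5,0.5,0.5,0.5,0.5,0.5],"delta_pos":[[-1,0,0],[0,0,0],[0,0,0],[0,0,0],[0,0,0],[0,0,0],[0,0,0],[0,0,0],[0,0,0],[0,0,0],[0,0,0],[0,0,0]],"twist":[0,-6.7,-6.7,-6.7,-6.7,-6.7,-6.7,-6.7,-6.7,-6.7,-6.7,0]}'
python3 - <<'E'
from h import *
from scipy.spatial.transform import Rotation as R
o=env.get_obs();r=R.from_rotvec(o['ee_rot']).as_matrix();p=o['position'];w=o['gripper_width']/2
print(o['time_s'],p,np.degrees(np.arctan2(r[1,1],r[0,1])),w*2)
pts=[p+r@[a,s*w,c] for a in(0,-24) for s in(-1,1) for c in(-9.5,9.5)]
ims=[]
for n in ['wrist','scene']:
    im=env.snapshot(n)[:,:,::-1].copy(); q=proj(n,pts); print(n,q.round(0).tolist())
    x,y=q.mean(0).astype(int)
    z=4; a=im[max(y-60,0):y+70,max(x-80,0):x+80]; a=cv2.convertScaleAbs(cv2.resize(a,None,fx=z,fy=z,interpolation=cv2.INTER_CUBIC),alpha=2)
    for k,(u,v) in enumerate(q): cv2.circle(a,(int((u-max(x-80,0)+.5)*z),int((v-max(y-60,0)+.5)*z)),3,(0,0,255) if k<4 else (0,255,0),-1)
    cv2.imwrite(f'pics/{n}3.png',a)
E
```

```text
time_s: 7.1
position: [596.3, -261.8, 104.4]
ee_rot: [0.025, 1.57, -0.025]
force: [-0.8, -0.1, -0.0]
gripper_width: 43.7
7.1 [ 596.32988543 -261.82674915  104.35424011] 88.17931192332749 43.65208311868578
wrist [[279.0, 214.0], [280.0, 243.0], [350.0, 214.0], [349.0, 242.0], [274.0, 230.0], [276.0, 261.0], [354.0, 230.0], [353.0, 261.0]]
scene [[256.0, 132.0], [249.0, 134.0], [264.0, 138.0], [256.0, 140.0], [255.0, 123.0], [248.0, 124.0], [263.0, 129.0], [255.0, 131.0]]
```

View pics/wrist3.png

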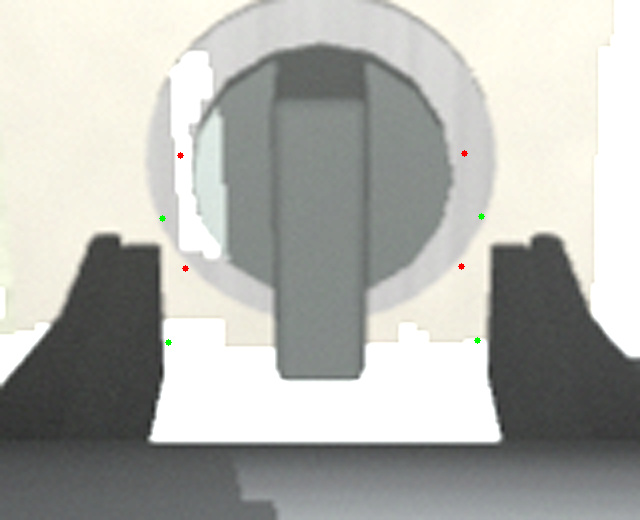

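View pics/scene3.png

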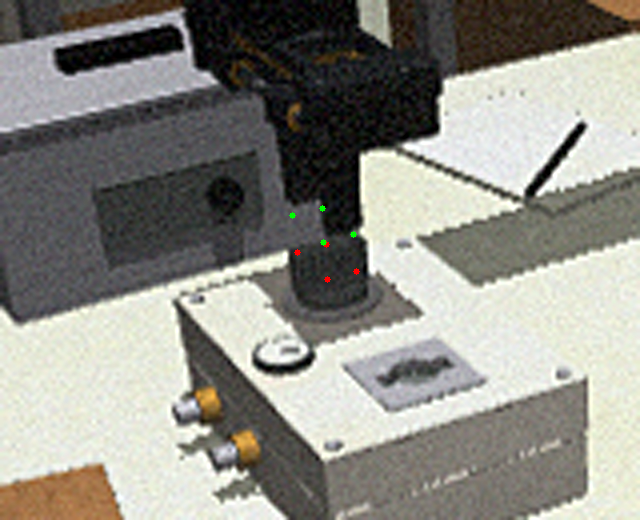

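The two views agree that the fingertips end about 25–28 mm behind the reported TCP, so I'll allow for that. I'm going down in steps and watching the force.

```bash
python3 -m jog '{"gripper":[0.5,0.5,0.5,0.5,0.5,0.5],"delta_pos":[[1,0,0],[1,0,0],[0.8,0,0],[0.4,0,0],[0,0,0],[0,0,0]],"twist":[0,0,0,0,0,0]}'
python3 -m jog '{"gripper":[0.5,0.5,0.5],"delta_pos":[[0.3,0,0],[0,0,0],[0,0,0]],"twist":[0,0,0]}'
python3 - <<'E'
from h import *
o=env.get_obs();print(o['time_s'],o['position'],o['force'])
for n in ['wrist','scene']: cv2.imwrite(f'pics/{n}4.png',env.snapshot(n)[:,:,::-1])
a=cv2.imread('pics/wrist4.png')[160:290,235:395];b=cv2.imread('pics/scene4.png')[80:210,190:320]
cv2.imwrite('pics/4.png',cv2.convertScaleAbs(cv2.resize(cv2.hconcat([a,b]),None,fx=2.7,fy=2.7,interpolation=cv2.INTER_CUBIC),alpha=2))
E
```

```text
time_s: 7.7
position: [596.0, -261.3, 71.2]
ee_rot: [0.03, 1.571, -0.029]
force: [0.0, -0.1, -0.2]
gripper_width: 43.6
time_s: 7.95
position: [596.3, -261.6, 68.8]
ee_rot: [0.029, 1.57, -0.03]
force: [-0.5, -0.0, 0.2]
gripper_width: 43.9
7.95 [ 596.33351582 -261.56634707   68.83155077] [-0.47507623 -0.04955715  0.24262559]
```

View pics/4.png

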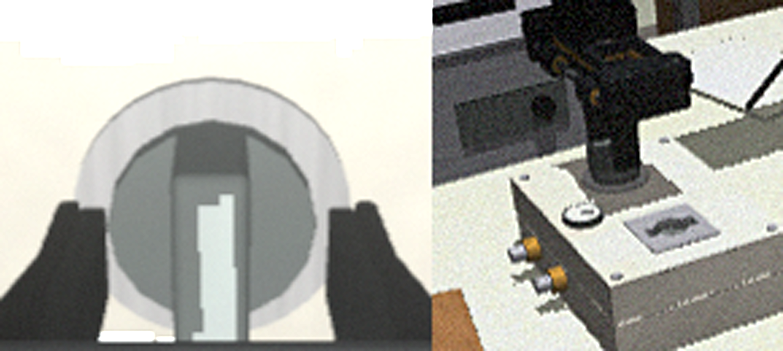

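```bash
python3 -m jog '{"gripper":[0,0,0,0,0,0,0,0,0],"delta_pos":[[0,0,0],[0,0,0],[0,0,0],[0,0,0],[0,0,0],[0,0,0],[0,0,0],[0,0,0],[0,0,0]],"twist":[0,0,0,0,0,0,0,0,0]}'
```

```text
time_s: 8.8
position: [596.2, -262.5, 68.7]
ee_rot: [0.029, 1.57, -0.031]
force: [-0.1, -5.3, -1.1]
gripper_width: 14.0
```

It's gripped at 14.0 mm. Now I twist the knob to its stop.

```bash
python3 -m jog '{"gripper":[0,0,0,0,0,0,0,0,0,0,0,0,0,0,0,0,0],"delta_pos":[[0,-0.05,0],[0,0,0],[0,0,0],[0,0,0],[0,0,0],[0,0,0],[0,0,0],[0,0,0],[0,0,0],[0,0,0],[0,0,0],[0,0,0],[0,0,0],[0,0,0],[0,0,0],[0,0,0],[0,0,0]],"twist":[0,5,5,5,5,5,5,5,5,5,5,5,5,5,5,0,0]}'
python3 - <<'E'
from h import *
o=env.get_obs();print(o['time_s'],o['ft_torque'],o['gripper_width'],o['joints'][6])
for n in ['wrist']: cv2.imwrite(f'pics/{n}5.png',env.snapshot(n)[:,:,::-1])
E
```

```text
time_s: 10.22
position: [596.2, -262.6, 68.7]
ee_rot: [0.975, 1.341, -0.976]
force: [-0.2, -5.0, -0.3]
gripper_width: 13.7
10.2167 [-1.17209535 -0.2436582   0.32929679] 13.656909175597074 0.5066331320548653
```

View pics/wrist5.png

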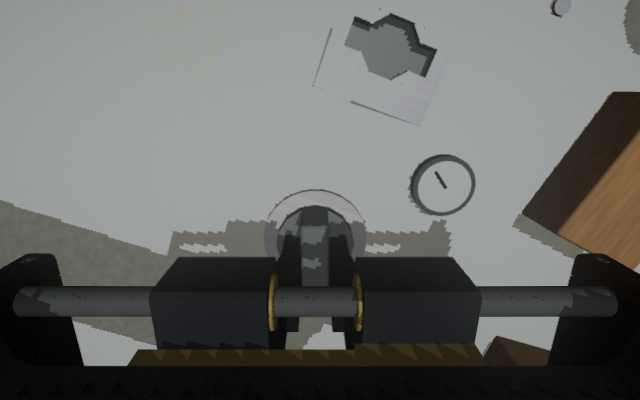

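The bar has turned with the fingers and the torque is 0.33 N·m against 0.096 N·m of spring, so the knob is at its stop. Releasing.

```bash
python3 -m jog '{"gripper":[0.6,0.6,0.6,0.6,0.6,0.6,0.6,0.6,0.6,0.6,0.6],"delta_pos":[[0,0,0],[0,0,0],[0,0,0],[0,0,0],[0,0,0],[0,0,0],[-2,0,0],[-3,0,0],[-3,0,0],[-3,0,0],[-3,0,0]],"twist":[0,0,0,0,0,0,0,0,0,0,0]}'
python3 - <<'E'
from h import *
from scipy.spatial.transform import Rotation as R
o=env.get_obs();r=R.from_rotvec(o['ee_rot']).as_matrix();print(o['time_s'],o['position'],np.degrees(np.arctan2(r[1,1],r[0,1])),o['gripper_width'],o['force'])
for n in ['wrist']: cv2.imwrite(f'pics/{n}6.png',env.snapshot(n)[:,:,::-1])
E
```

```text
time_s: 11.18
position: [596.3, -260.5, 210.0]
ee_rot: [0.977, 1.342, -0.975]
force: [0.8, -0.0, 0.0]
gripper_width: 51.9
11.1833 [ 596.29120452 -260.5075171   210.03858832] 17.94483635865603 51.889114586086706 [ 7.72633149e-01 -1.64655713e-02  4.05980292e-04]
```

View pics/wrist6.png

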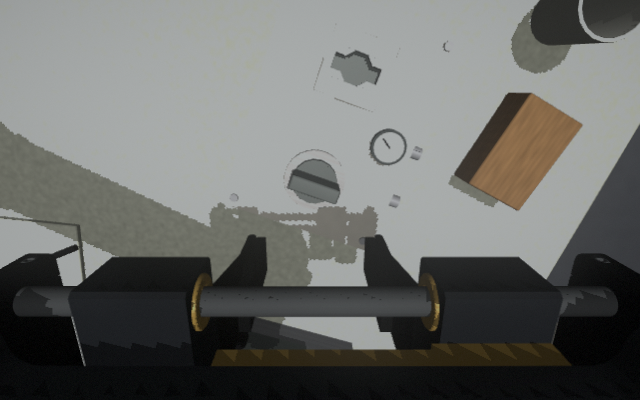

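The knob is back at rest. Moving over to the cap.

```bash
python3 -m jog '{"gripper":[0.6,0.6,0.6,0.6,0.6,0.6,0.6,0.6,0.6,0.6,0.6,0.6,0.6,0.6,0.6,0.6,0.6,0.6],"delta_pos":[[0,1.075,-3.445],[0,1.075,-3.445],[0,1.075,-3.445],[0,1.075,-3.445],[0,1.075,-3.445],[0,1.075,-3.445],[0,1.075,-3.445],[0,1.075,-3.445],[0,1.075,-3.445],[0,1.075,-3.445],[0,1.075,-3.445],[0,1.075,-3.445],[0,0,0],[0,0,0],[0,0,0],[0,0,0],[0,0,0],[0,0,0]],"twist":[0,0,0,0,0,0,0,0,0,0,0,0,-7,-7,-7,-7,0,0]}'
python3 - <<'E'
from h import *
from scipy.spatial.transform import Rotation as R
o=env.get_obs();r=R.from_rotvec(o['ee_rot']).as_matrix();print(o['time_s'],o['position'],np.degrees(np.arctan2(r[1,1],r[0,1])),o['gripper_width'],o['joints'])
im=env.snapshot('wrist')[:,:,::-1];cv2.imwrite('pics/wrist7.png',im)
x,y=proj('wrist',[592,173,51])[0].astype(int);x0,y0=x-60,y-50;print(x0,y0)
cv2.imwrite('pics/w7z.png',cv2.resize(im[y0:y0+100,x0:x0+120],None,fx=6,fy=6,interpolation=cv2.INTER_CUBIC))
E
```

```text
time_s: 12.73
position: [591.8, 171.7, 208.5]
ee_rot: [0.605, 1.486, -0.604]
force: [0.2, 0.8, 1.0]
gripper_width: 52.1
12.7333 [591.77771291 171.69267814 208.45572454] 45.6821038481774 52.05055981218499 [ 0.23082775  0.34519217 -0.74686428  1.49430413  0.23460259  1.39440971
  0.26951515]
255 119
```

View pics/wrist7.png

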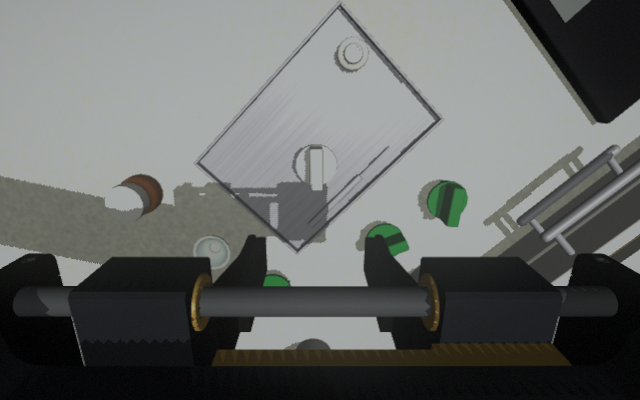

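View pics/w7z.png

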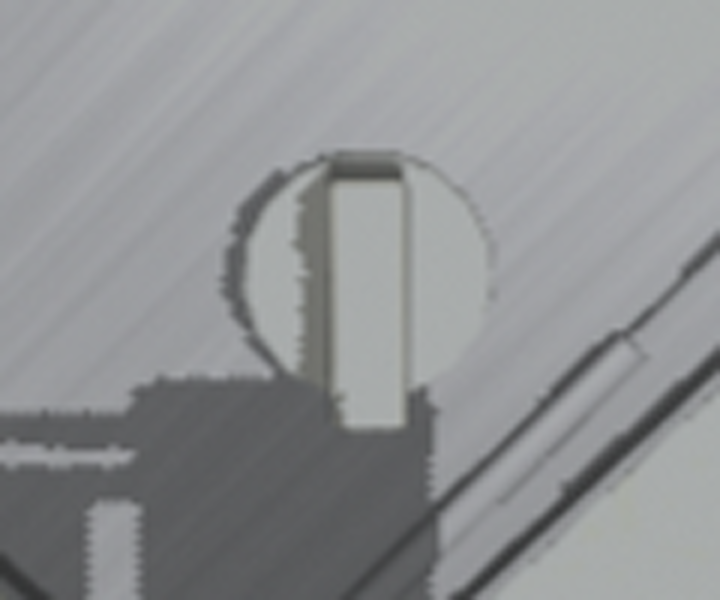

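Run:
```python
from h import *
from scipy.spatial.transform import Rotation as R
o=env.get_obs();r=R.from_rotvec(o['ee_rot']).as_matrix();p=o['position']
P=np.array([onz('wrist',(255+(x+.5)/6-.5,119+(y+.5)/6-.5),51) for x,y in [(330,180),(404,180),(407,430),(333,430)]])
d=P[2]+P[3]-P[0]-P[1];c=P.mean(0);print(P.round(1),c,np.linalg.norm(d)/2,np.linalg.norm(P[1]-P[0]),np.degrees(np.arctan2(d[1],d[0])))
print('tool delta',(r.T@(c-p)).round(1), 'ang y',np.degrees(np.arctan2(r[1,1],r[0,1])))
```

```text
[[571.7 184.6  51. ]
 [580.7 193.9  51. ]
 [614.  162.6  51. ]
 [604.6 153.   51. ]] [592.74637607 173.52061486  51.        ] 45.60783299581339 12.931251063948979 -43.58059742839076
tool delta [157.5   2.   -0.7] ang y 45.63548292692072
```

```bash
python3 -m jog '{"gripper":[0.6,0.6,0.6,0.6,0.6,0.6,0.6,0.6,0.6,0.6,0.6],"delta_pos":[[0,0.2,-0.07],[3,0,0],[3,0,0],[3,0,0],[3,0,0],[3,0,0],[2.5,0,0],[1.7,0,0],[0.9,0,0],[0.3,0,0],[0,0,0]],"twist":[-0.8,0,0,0,0,0,0,0,0,0,0]}'
python3 -m jog '{"gripper":[0,0,0,0,0,0,0,0,0,0,0],"delta_pos":[[0,0,0],[0,0,0],[0,0,0],[0,0,0],[0,0,0],[0,0,0],[0,0,0],[0,0,0],[0,0,0],[0,0,0],[0,0,0]],"twist":[0,0,0,0,0,0,0,0,0,0,0]}'
python3 - <<'E'
from h import *
from scipy.spatial.transform import Rotation as R
o=env.get_obs();r=R.from_rotvec(o['ee_rot']).as_matrix();p=o['position'];print(o['time_s'],p,np.degrees(np.arctan2(r[1,1],r[0,1])),o['force'],o['gripper_width'])
cv2.imwrite('pics/wrist8.png',env.snapshot('wrist')[:,:,::-1])
E
```

```text
time_s: 13.7
position: [593.0, 173.2, 4.6]
ee_rot: [0.592, 1.489, -0.592]
force: [-0.5, 0.1, 1.1]
gripper_width: 52.3
time_s: 14.62
position: [593.2, 173.0, 4.8]
ee_rot: [0.592, 1.489, -0.591]
force: [-1.1, -0.8, 2.4]
gripper_width: 13.5
14.6167 [593.17252239 172.97135127   4.75277572] 46.655617634822796 [-1.11196519 -0.80987335  2.37059492] 13.513117342639282
```

View pics/wrist8.png

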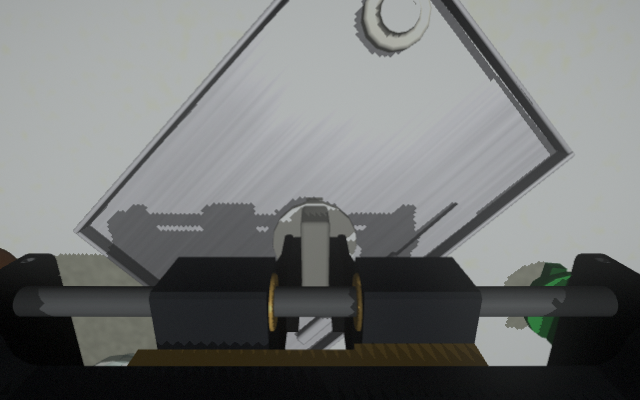

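The cap is gripped at 13.5 mm and centred. Lifting it and carrying it to the socket.

```bash
python3 -m jog '{"gripper":[0,0,0,0,0,0,0,0,0,0],"delta_pos":[[-1,0,0],[-2,0,0],[-2.5,0,0],[-2.5,0,0],[-2.5,0,0],[-2.5,0,0],[-2.5,0,0],[-1.5,0,0],[-1,0,0],[0,0,0]],"twist":[0,0,0,0,0,0,0,0,0,0]}'
python3 -m jog '{"gripper":[0,0,0,0,0,0,0,0,0,0,0,0,0,0,0,0,0,0,0],"delta_pos":[[0,-1.158,1.14],[0,-2.315,2.28],[0,-2.315,2.28],[0,-2.315,2.28],[0,-2.315,2.28],[0,-2.315,2.28],[0,-2.315,2.28],[0,-2.315,2.28],[0,-2.315,2.28],[0,-2.315,2.28],[0,-1.158,1.14],[0,0,0],[0,0,0],[0,0,0],[0,0,0],[0,0,0],[0,0,0],[0,0,0],[0,0,0]],"twist":[0,0,0,0,0,0,0,0,0,0,0,-6.9,-6.9,-6.9,-6.9,-6.9,-6.9,0,0]}'
python3 - <<'E'
from h import *
from scipy.spatial.transform import Rotation as R
o=env.get_obs();r=R.from_rotvec(o['ee_rot']).as_matrix();p=o['position'];print(o['time_s'],p,np.degrees(np.arctan2(r[1,1],r[0,1])),o['force'],o['gripper_width'])
im=env.snapshot('wrist')[:,:,::-1];cv2.imwrite('pics/wrist9.png',im)
print(proj('wrist',[[599.6,-151.7,82]]))
E
```

```text
time_s: 15.5
position: [594.0, 173.5, 187.3]
ee_rot: [0.593, 1.486, -0.59]
force: [0.7, 0.3, -0.7]
gripper_width: 13.6
time_s: 17.08
position: [599.4, -151.9, 183.5]
ee_rot: [0.03, 1.572, -0.029]
force: [-0.2, -1.1, 0.7]
gripper_width: 13.5
17.0833 [ 599.43041151 -151.86092881  183.52845233] 87.84012104504403 [-0.16094523 -1.12229316  0.71692092] 13.503964703628641
[[314.53563386 184.31210184]]
```

View pics/wrist9.png

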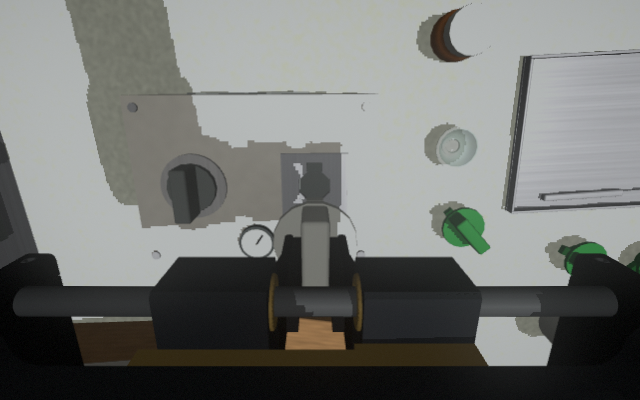

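Run:
```python
import cv2
im=cv2.imread('pics/wrist9.png')
cv2.imwrite('pics/w9z.png',cv2.convertScaleAbs(cv2.resize(im[145:245,255:375],None,fx=6,fy=6,interpolation=cv2.INTER_CUBIC),alpha=1.6))
```

```text
(no output)
```

View pics/w9z.png

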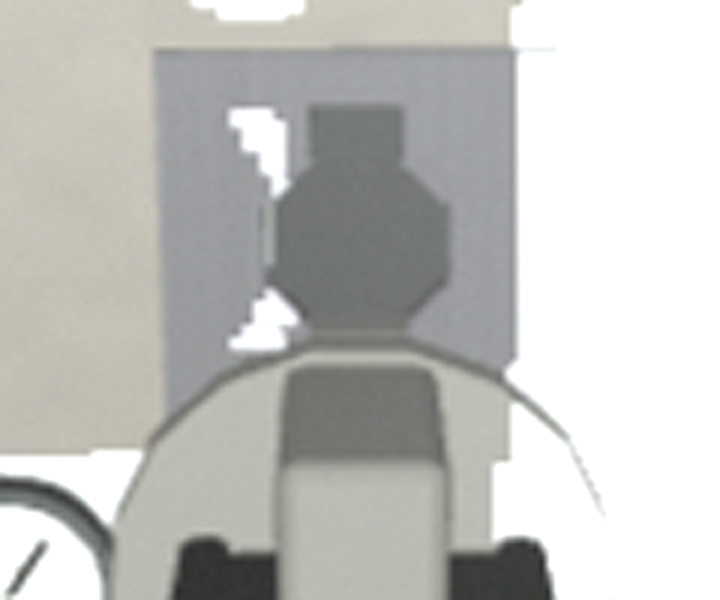

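Run:
```python
from h import *
from scipy.spatial.transform import Rotation as R
o=env.get_obs();r=R.from_rotvec(o['ee_rot']).as_matrix();p=o['position'];print(p,o['time_s'])
i=env.camera_info('wrist')
W=lambda x,y,z:onz('wrist',(255+(x+.5)/6-.5,145+(y+.5)/6-.5),z,i)
zt=p[2]+46.25
for n,a in [('wing near L',W(283,462,zt)),('wing near R',W(446,462,zt)),('wing end low',W(363,368,zt-26)),('flange front',W(363,338,zt-31)),('flange L',W(112,560,zt-28.5))]:
    print(n,a.round(1),'tool',(r.T@(a-p)).round(1))
s=[W(310,104,82),W(403,104,82)];print('slot near',s,'oct',W(270,240,82),W(450,240,82), W(358,160,82))
print('plate',W(155,48,82),W(515,48,82),W(515,370,82),W(167,410,82))
```

```text
[ 599.56868712 -151.85333567  183.78319751] 17.1333
wing near L [ 576.1 -156.9  230. ] tool [-46.2  -5.9 -23.3]
wing near R [ 576.6 -144.   230. ] tool [-46.2   7.  -23.3]
wing end low [ 577.6 -150.6  204. ] tool [-20.2   0.5 -22. ]
flange front [ 576.4 -150.5  199. ] tool [-15.2   0.5 -23.2]
flange L [ 597.  -175.3  201.5] tool [-17.8 -23.5  -1.7]
slot near [array([ 578.56986817, -158.31457164,   82.        ]), array([ 579.08888668, -144.47928725,   82.        ])] oct [ 599.3442024  -165.33699856   82.        ] [ 600.37216563 -137.99389685   82.        ] [ 587.38270093 -151.49772554   82.        ]
plate [ 569.3123334  -180.79893796   82.        ] [ 571.3035985  -127.69317934   82.        ] [ 621.69264425 -128.41912589   82.        ] [ 626.26681259 -182.81308496   82.        ]
```

```bash
python3 -m jog '{"gripper":[0,0,0,0,0,0,0],"delta_pos":[[0.5,-0.045,0.06],[2.5,0,0],[3,0,0],[2,0,0],[1,0,0],[0,0,0],[0,0,0]],"twist":[0,0,0,0,0,0,0]}'
python3 - <<'E'
from h import *
from scipy.spatial.transform import Rotation as R
o=env.get_obs();r=R.from_rotvec(o['ee_rot']).as_matrix();p=o['position'];print(o['time_s'],p,np.degrees(np.arctan2(r[1,1],r[0,1])),o['force'],o['gripper_width'])
im=env.snapshot('wrist')[:,:,::-1];cv2.imwrite('pics/wrist10.png',im)
s=env.snapshot('scene')[:,:,::-1]
a=cv2.resize(im[160:270,250:380],None,fx=3,fy=3);b=cv2.resize(s[110:210,240:360],(396,330))
cv2.imwrite('pics/10.png',cv2.convertScaleAbs(cv2.hconcat([a,b]),alpha=1.6))
E
```

```text
time_s: 17.72
position: [600.7, -152.2, 94.9]
ee_rot: [0.027, 1.571, -0.027]
force: [0.9, 0.7, 0.5]
gripper_width: 13.8
17.7167 [ 600.74097548 -152.24526467   94.93146956] 88.01348819247062 [0.91716328 0.68581217 0.47767282] 13.75226873917913
```

View pics/10.png

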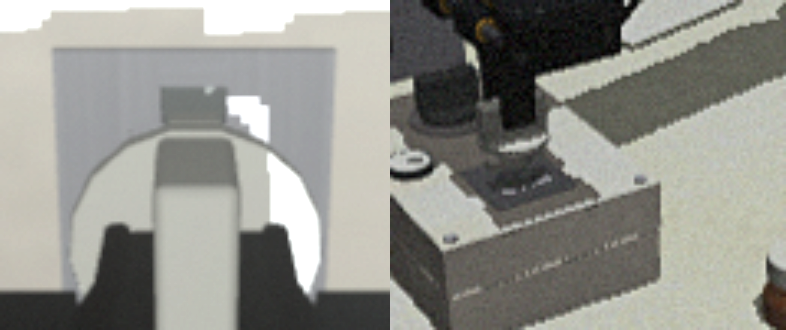

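```bash
python3 -m jog '{"gripper":[0,0,0,0,0,0],"delta_pos":[[0.5,-0.02,-0.03],[0.5,0,0],[0.4,0,0],[0.4,0,0],[0,0,0],[0,0,0]],"twist":[0,0,0,0,0,0]}'
```

```text
time_s: 18.32
position: [600.1, -152.5, 76.3]
ee_rot: [0.027, 1.571, -0.026]
force: [-0.4, 0.2, -0.4]
gripper_width: 13.7
```

There's no contact force at 76.3, so the lugs are inside the slot. Now pressing.

```bash
python3 -m jog '{"gripper":[0,0,0,0,0],"delta_pos":[[0.3,0,0],[0.2,0,0],[0,0,0],[0,0,0],[0,0,0]],"twist":[0,0,0,0,0]}'
python3 -m jog '{"gripper":[0,0,0,0,0],"delta_pos":[[0.2,0,0],[0.2,0,0],[0.1,0,0],[0,0,0],[0,0,0]],"twist":[0,0,0,0,0]}'
```

```text
time_s: 18.73
position: [600.7, -152.6, 72.2]
ee_rot: [0.026, 1.57, -0.027]
force: [0.3, 0.1, 4.5]
gripper_width: 13.7
time_s: 19.15
position: [600.8, -152.6, 67.3]
ee_rot: [0.026, 1.57, -0.027]
force: [-0.6, -0.4, 6.5]
gripper_width: 13.8
```

```bash
python3 -m jog '{"gripper":[0,0,0,0],"delta_pos":[[0.1,0,0],[0.05,0,0],[0,0,0],[0,0,0]],"twist":[0,0,0,0]}'
python3 -m jog '{"gripper":[0,0,0,0],"delta_pos":[[0.1,0,0],[0,0,0],[0,0,0],[0,0,0]],"twist":[0,0,0,0]}'
```

```text
time_s: 19.48
position: [600.9, -152.8, 66.7]
ee_rot: [0.026, 1.569, -0.027]
force: [-3.1, -0.1, 13.6]
gripper_width: 13.7
time_s: 19.82
position: [600.9, -152.9, 66.5]
ee_rot: [0.026, 1.569, -0.028]
force: [-8.0, 0.2, 20.6]
gripper_width: 13.7
```

It's flush at a reported z of about 66.5, where the force rises. Now the clockwise twist.

```bash
python3 -m jog '{"gripper":[0,0,0,0,0,0,0,0,0,0],"delta_pos":[[0,0,0],[0,0,0],[0,0,0],[0,0,0],[0,0,0],[0,0,0],[0,0,0],[0,0,0],[0,0,0],[0,0,0]],"twist":[5,5,5,5,5,5,5,5,0,0]}'
python3 - <<'E'
from h import *
from scipy.spatial.transform import Rotation as R
o=env.get_obs();r=R.from_rotvec(o['ee_rot']).as_matrix();print(o['position'],np.degrees(np.arctan2(r[1,1],r[0,1])),o['force'],o['ft_torque'],o['joints'])
E
```

```text
time_s: 20.65
position: [601.6, -153.5, 66.5]
ee_rot: [0.573, 1.49, -0.574]
force: [-4.6, -1.7, 16.8]
gripper_width: 13.7
[ 601.57411698 -153.46139116   66.54799857] 47.994462940829436 [-4.58027555 -1.66872787 16.77265427] [-0.18192728  0.66079278 -0.00120861] [ 0.62454632  0.42410021 -0.56493852  1.66274063  0.24869352  1.12366662
  0.82968259]
```

```bash
python3 -m jog '{"gripper":[0,0,0,0,0,0,0,0,0,0,0],"delta_pos":[[0,0,0],[0,0,0],[0,0,0],[0,0,0],[0,0,0],[0,0,0],[0,0,0],[0,0,0],[0,0,0],[0,0,0],[0,0,0]],"twist":[5,5,5,5,5,5,5,5,4,0,0]}'
python3 - <<'E'
from h import *
from scipy.spatial.transform import Rotation as R
o=env.get_obs();r=R.from_rotvec(o['ee_rot']).as_matrix();print(o['position'],np.degrees(np.arctan2(r[1,1],r[0,1])),o['force'],o['ft_torque'],o['joints'][6])
im=env.snapshot('wrist')[:,:,::-1];cv2.imwrite('pics/wrist11.png',im)
s=env.snapshot('scene')[:,:,::-1]
cv2.imwrite('pics/s11.png',cv2.convertScaleAbs(cv2.resize(s[90:220,210:370],None,fx=4.5,fy=4.5,interpolation=cv2.INTER_CUBIC),alpha=1.6))
E
```

```text
time_s: 21.57
position: [600.7, -154.0, 66.6]
ee_rot: [1.157, 1.238, -1.158]
force: [-6.6, -2.4, 19.5]
gripper_width: 13.6
[ 600.73690831 -154.03032592   66.59458243] 3.9821197814387195 [-6.64816107 -2.42735548 19.51504785] [-0.54424649  1.51209435  0.0498136 ] 0.10952328862736059
```

View pics/wrist11.png

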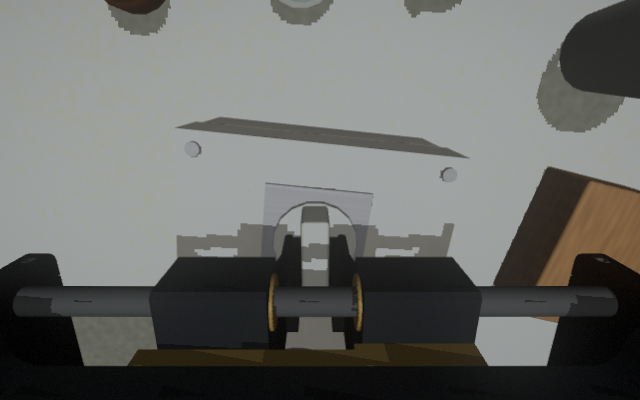

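View pics/s11.png

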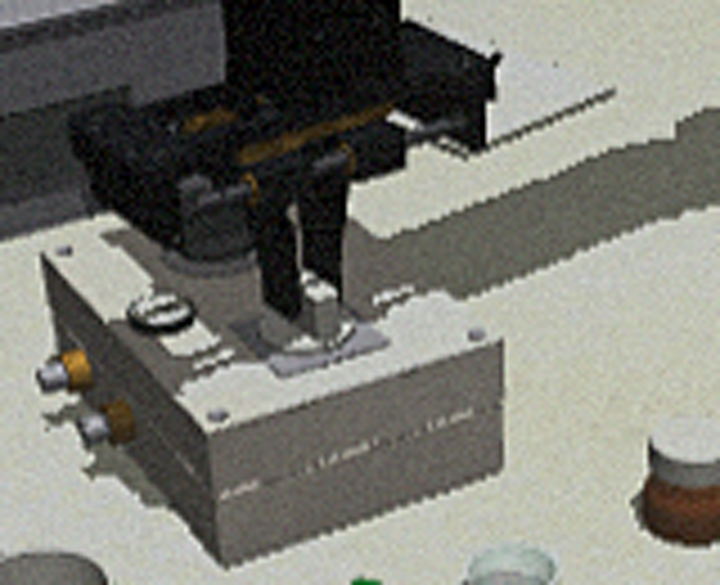

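```bash
python3 -m jog '{"gripper":[0,0,0,0],"delta_pos":[[0,0,0],[0,0,0],[0,0,0],[0,0,0]],"twist":[2,1,0,0]}'
python3 - <<'E'
from h import *
from scipy.spatial.transform import Rotation as R
o=env.get_obs();r=R.from_rotvec(o['ee_rot']).as_matrix();print(o['position'],np.degrees(np.arctan2(r[1,1],r[0,1])),o['force'],o['ft_torque'])
E
```

```text
time_s: 22.0
position: [600.5, -154.0, 66.6]
ee_rot: [1.195, 1.215, -1.196]
force: [-7.8, -3.2, 18.8]
gripper_width: 13.6
[ 600.54945693 -153.95483187   66.59173514] 1.0401377391345865 [-7.81346814 -3.17119856 18.82537534] [-0.44504852  1.73245803  0.44547406]
```

The torque rose sharply to 0.45 N·m at the end, so the cap is against its stop. One last visual check.

Run:
```python
from h import *
im=env.snapshot('wrist')[:,:,::-1]; t=env.snapshot('top')[:,:,::-1]
a=cv2.resize(im[170:270,250:380],(520,400),interpolation=cv2.INTER_CUBIC)
cv2.imwrite('pics/w12.png',cv2.convertScaleAbs(a,alpha=1.5)); cv2.imwrite('pics/t12.png',t)
```

```text
(no output)
```

View pics/w12.png

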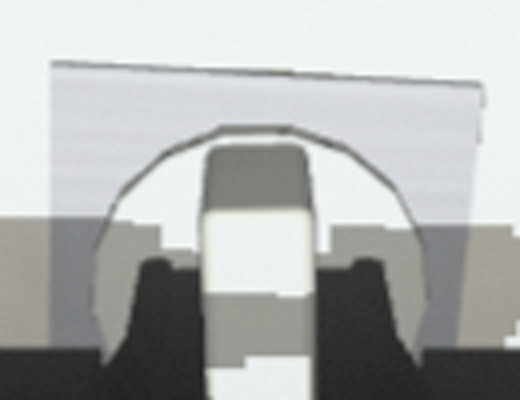

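View pics/t12.png

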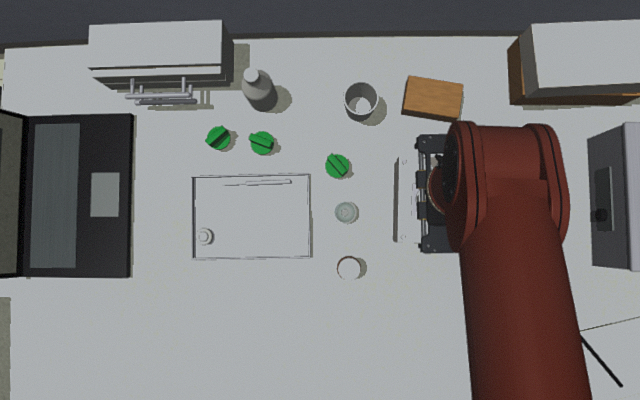

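Run:
```python
from rig import env
o=env.get_obs();print(o['time_s'],o['position'],o['force'],o['ft_torque'],o['gripper_width'])
env.close_job()
```

```text
22.1 [ 600.57137741 -153.96332596   66.59242737] [-7.85798757 -3.18283714 21.17020839] [-0.46530067  1.71468795  0.4236822 ] 13.52763607620618
the job is handed in; nothing more can be done
```

I twisted the vent knob to its stop and let it spring back. I then pushed the cap into the socket until it was flush, turned it clockwise to its stop, and handed in at 22.1 s still gripping and pressing it. No verdict was reported.

**Last checks**
- **Grip:** the fingers are 13.5 mm apart on the 14 mm wing. The wing sits in the same place in the wrist picture as before insertion, so it did not slip.
- **Press:** the tool pushes down with about 20 N, and the height has stayed where the force first rose sharply, at the flange meeting the plate.
- **Turn:** the tool turned about 87° from insertion. Torque rose from 0.05 to 0.45 N·m over the last 3°, well above the spring's 0.14, so the cap is at its stop.
- **Bystanders:** plug, probe, dish and jar look unmoved in the last top picture.
- **Vent knob:** it was back at rest in the picture taken after release. The arm hides it in the last top picture, so I did not check it again at the end.

**What failed or disagreed**
- **First knob grasp:** it closed on nothing above the bar. The pictures showed the fingertips about 25–28 mm short of the reported tool point, despite the description. I allowed for this, and the second grasp held.
- **Sideways position:** the tool drifted about 1.5 mm while twisting the cap. This is within the 4 mm limit, but I did not measure the cap's own offset from the socket axis afterwards.

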